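Sort clamp pads with the rocking sieve

TASK

Put all the small and large steel pads lying on the bench together onto the solid plate of the sieve, then release the hinge by leaning the lock collar's lever well over towards the spout side and rock the sieve by its handle until every small pad has dropped through the bars into the green tray, the large ones still on the sieve. Tip the sieve handle-up and keep it tipped until the large pads lie in the grey tray, then bring it back level and only then turn the collar back to its locked mark (lever upright). Never tilt the sieve while the collar is locked, and leave the spring clip and the two hand screws where they are.

Things in the scene. Friction and masses are not known exactly. Their poses are not given: they have to be found in the camera images.
- stand: fixed steel stand of the rocking sieve: two uprights 167 mm high, 168 mm apart (centres). Origin on the bench midway between them. Its x axis is parallel to the hinge axis, which lies 155 mm above the origin; its +y side is the handle side, its -y side the spout side
- sieve (a joint): tilt of the sieve about the hinge, rad: 0 level, positive with the handle up and the spout down, negative with the handle down; range -0.5 to 0.9. It stays where it is left (friction; 2 to 4 N at the handle move it) whether or not the collar is locked: the lock is not felt, only its position counts
- plate (a point): centre of the solid half of the floor of the sieve (open aluminium tray, 142 mm wide inside along x, side walls 24 mm above the floor), on its upper face, at hinge height when level. Axes turn with the sieve, at level parallel to the stand's. The solid plate runs from stand y = 0 (over the hinge) to -115 mm; this point is at -57.5 mm. Smooth: pads slide at a tilt over about 0.2 to 0.32 rad
- grid (a point): middle of the bar half of the sieve's floor: stand y = 0 to +100 mm, then the end wall (5 mm thick); four round bars 5 mm thick along y with gaps of 24.5 mm. Small pads drop through, large ones do not; chute cheeks below guide them to the green tray. This point is at +50 mm, floor height
- spout (a point): tip of the sieve's spout, stand y = -140 mm: an apron 26 mm long that follows the solid plate and slopes up 0.3 rad, open at its end; pads slide over it at a handle-up tilt of about 0.45 to 0.65 rad
- bar (a point): middle of the sieve's handle: a wooden round bar 14 mm thick, along the hinge axis direction, 80 mm free between its two arms; 155 mm from the hinge axis at the +y end, at hinge height when level; 43 mm free between it and the end wall. It turns, and may creep, in a grip that keeps its direction
- collar (a joint): turn of the lock collar on the near end of the hinge axis, rad: 0 = its lever upright on the white mark = locked; positive leans to the spout side (-y of the stand); 0.6 or more = released; range -0.5 to 1.2. Stays where it is left (about 1 N at the ball turns it); lead the ball along its arc, a straight sideways push jams
- collar_ball (a point): centre of the 20 mm black ball at the end of the collar's lever, 64 mm from the hinge axis, 109 mm on the near side (-x of the stand) of the sieve's middle; lever rod 10 mm thick
- green_tray: fixed green plastic parts tray 148 x 180 x 45 mm high, under the bar grid; origin under its centre
- grey_tray: fixed grey silicone brush tray 170 x 180 x 40 mm high, under the spout; origin under its centre
- small1: small steel clamp pad, a disc 20 mm across, 12 mm thick, lying flat on the bench in front of the sieve; origin at the centre of its underside. 2 to 4 are there (None if absent)
- small2: small steel clamp pad, a disc 20 mm across, 12 mm thick, lying flat on the bench in front of the sieve; origin at the centre of its underside. 2 to 4 are there (None if absent)
- small3: small steel clamp pad, a disc 20 mm across, 12 mm thick, lying flat on the bench in front of the sieve; origin at the centre of its underside. 2 to 4 are there (None if absent)
- small4: small steel clamp pad, a disc 20 mm across, 12 mm thick, lying flat on the bench in front of the sieve; origin at the centre of its underside. 2 to 4 are there (None if absent)
- large1: large steel clamp pad, a disc 60 mm across, 26 mm thick, 0.2 kg, lying flat on the bench in front of the sieve; origin at the centre of its underside. 1 or 2 are there (None if absent)
- large2: large steel clamp pad, a disc 60 mm across, 26 mm thick, 0.2 kg, lying flat on the bench in front of the sieve; origin at the centre of its underside. 1 or 2 are there (None if absent)
- spring_clip: loose bystander: steel spring clip 70 x 25 x 26 mm high, among the pads in the middle of their row; not to be moved
- handscrew_a: loose bystander: wooden hand screw (two beech jaws 180 mm long, 34 high, handles to about 300 mm across), left of the sieve; origin under its centre
- handscrew_b: loose bystander: a second such wooden hand screw, right of the sieve
There are look-alikes about, which are no part of the job. Of the things shaped like the green_tray, the green one is meant.

How it is judged:
By the outcome, as a careful person would: the job done as asked, in the order asked, and still so for the second after the job is handed in, with the robot touching nothing.
Of small1, small2, small3, small4 only 2 to 4 are there at a start; the rules pass over those that are not, and their reading is None.
Of large1, large2 only 1 to 2 are there at a start; the rules pass over those that are not, and their reading is None.
At some moment in a run one of large1, large2 may be knocked a few centimetres aside while the robot is not near it.
It also fails if it takes over 210 s, if anything falls off the work surface, if the arm or the gripper's body presses on something with over 40 N, if the wrist force passes 120 N, or if a joint passes its speed limit or range.

ROBOT

A 7-joint arm with a two-finger parallel gripper is mounted at the origin on the work surface. World frame = base frame: x ahead of the robot, y to its left, z up, the work surface at z = 0. Lengths are in mm, angles in rad, forces in N, time in s.
With the tool pointing down it reaches from about 350 to 900 mm from the base axis. Payload 19.9 kg.
Tool frame: the origin (TCP) lies between the finger pads; the fingertips stand 11 mm ahead of it and the grasp point (between the pads) lies 8 mm behind it; z points along the fingers, y is the line along which they close (so a half turn about z gives the same grasp; the last joint's range is limited). The gripper opens to 94 mm and grips with 3 to 60 N. Pads are 16 mm wide; open, the fingers measure 119 mm over their backs; the gripper's body (75 mm by 177 mm) begins 78 mm behind the grasp point.
Start: joints at [-1.274, 0.417, -0.01, 1.614, 0.005, 1.111, -0.053], TCP at [207.122, 589.661, 216.425] pointing down, gripper open.
Joint ranges: [-2.81, 2.81], [-0.39, 2.02], [-1.27, 1.25], [0.06, 2.57], [-1.19, 4.33], [0.19, 2], [-2.82, 2.82]. Speed limits (rad/s): [1.89, 1.89, 2.39, 2.39, 3.01, 3.01, 3.01].

INTERFACE

Orientations are given as a unit quaternion [w, x, y, z].
In Python, from workcell import env gives the robot as it stands.
- The arm moves only by the shell command python3 -m inch 'ROWS'. ROWS is JSON, one flat list of numbers, 7 for each row, row after row: the turn, a rotation vector about the tool's x, y, z normalised to -1 to 1, where 1 is pi/2 rad, then the shift along the tool's x, y, z normalised to -1 to 1, where 1 is 0.1 m, then the closure in counts, from 0 (fully open) to 255 (shut). A call has 1 to 8 rows; each row is the pose to reach, as a shift and turn from the pose commanded when the call began, along the tool's axes at that moment; what a row does not reach only later rows make up. A row lasts 1/8 s, in which the tool goes at most 62.5 mm and 10.7 degrees, less where a joint would pass 70% of its speed; a pose out of reach is approached as far as the arm can. A call with a number of a shift or a turn outside -1 to 1 is refused whole. A call with a gripper value outside its range is refused whole. The fingers move at their own pace and stop on an object; the grip force is fixed at half the most. Time passes only in rows, so rows that repeat a pose let the fingers close. It gives the time, the measured TCP pose, the force, the opening and the grip force at its end, in the units of the state.
- env.sense(): the state, without advancing time (a new reading comes with each control period).
- env.snapshot(name): name is "side" or "top"; returns the picture (480x640x3 uint8, blue, green, red); there is no depth.
- env.camera_model(name): a dict with "mtx" (3x3 intrinsics, pixels), "T" (4x4, takes a point from camera to world coordinates). Camera axes: x right, y down, z forward; pixel columns grow to the right and rows downward; lengths in mm; the calibration is good to about 2 mm. A picture is of the moment at which its call begins. camera_model takes no time and is no camera call.
- env.sign_off(): hands the job in; it is judged then, once.
The state is a dict: "time": time; "joint_positions": joint angles; "qd": joint speeds; "effort": joint torques, N m; "tcp_pos": TCP position; "orientation": TCP orientation; "wrist_force": force on the tool from outside, world axes, zero at the start; "torque": the same for the moment, N m; "gripper_width": opening from 0.0 (shut) to 1.0 (fully open); "finger_force": force on a finger pad.
Only numpy, scipy, OpenCV 4.12 (cv2) and the standard library are available. Lean on these libraries where they do the work, as an engineer would, in place of code of your own. Each camera call takes 0.05 s, during which the arm holds its last target. There are 200 camera calls.

## Working session

There is one attempt and no reset: what is moved stays moved. The work goes in short steps, Python scripts to look and compute and a shell command to move; the robot and the scene stay as the last step left them, time stands still between calls to the robot, and variables do not carry over. Pictures are saved under pics/ and viewed, at most 14 in all, crops included, and the job is handed in when it is done.

```bash
ls; mkdir -p pics
python3 - <<'E'
from workcell import env
import cv2,numpy as np
s=env.sense();print({k:np.round(v,3).tolist() for k,v in s.items()})
for n in("side","top"):
    cv2.imwrite(f"pics/{n}0.png",env.snapshot(n));m=env.camera_model(n);print(n,np.round(m["mtx"],1).tolist(),np.round(m["T"],3).tolist())
E
```

```text
pics
{'time': 0.0, 'joint_positions': [-1.275, 0.418, -0.01, 1.614, 0.005, 1.111, -0.053], 'qd': [0.001, -0.001, 0.001, 0.001, 0.002, 0.0, -0.001], 'effort': [-0.003, -85.126, 0.637, -42.6, -0.049, 0.019, 0.0], 'tcp_pos': [206.998, 589.342, 215.848], 'orientation': [-0.0, 0.168, 0.986, -0.001], 'wrist_force': [-0.198, -0.024, 0.699], 'torque': [-0.011, 0.016, 0.011], 'finger_force': 0.0, 'gripper_width': 0.998}
side [[487.8, 0.0, 318.0], [0.0, 487.8, 243.0], [0.0, 0.0, 1.0]] [[0.835, -0.355, 0.42, 1.267], [-0.55, -0.553, 0.626, -702.753], [0.01, -0.754, -0.657, 886.408], [0.0, 0.0, 0.0, 1.0]]
top [[618.0, 0.0, 316.4], [0.0, 618.0, 236.8], [0.0, 0.0, 1.0]] [[0.007, -0.984, 0.177, 136.413], [-1.0, -0.008, -0.005, 2.679], [0.006, -0.177, -0.984, 1822.369], [0.0, 0.0, 0.0, 1.0]]
```

View pics/side0.png

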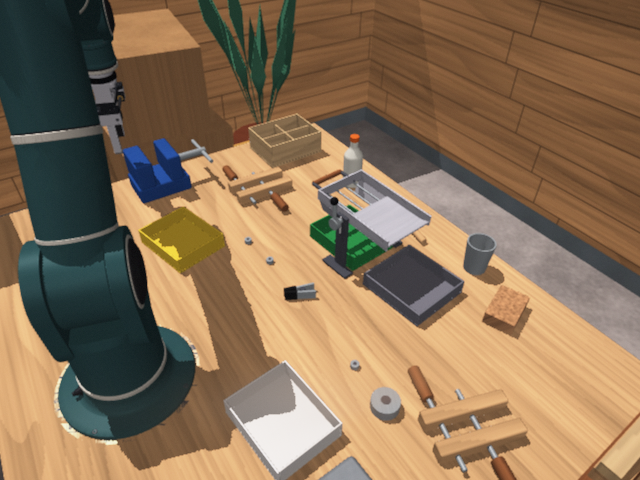

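View pics/top0.png

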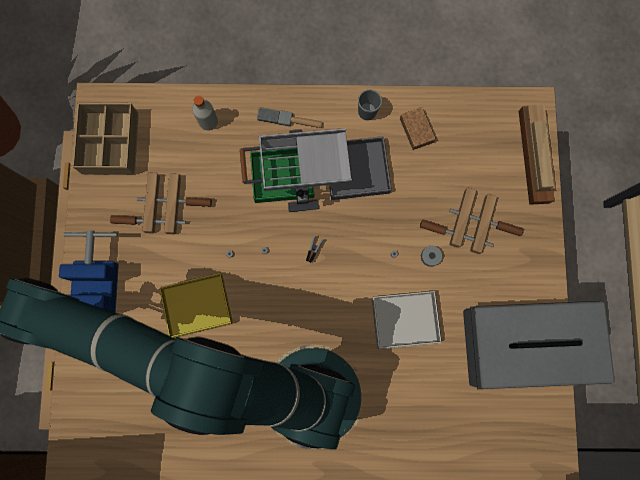

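Side view: small pads at (248,241), (270,260), (355,364), large at (385,403), clip (300,292). Top view: small pads at (230,253), (265,250), (394,253), large at (432,256). The sieve is at (300,160), with its handle on the left (+y) and the collar on the near side at about (303,195). Look-alikes are the yellow and white trays; green is under the bars and grey under the spout. Next I'll crop close and triangulate.

```bash
cat > h.py <<'E'
from workcell import env
import cv2,numpy as np
from scipy.spatial.transform import Rotation as R
def ray(n,p):
    m=env.camera_model(n);T=m["T"];d=T[:3,:3]@np.linalg.solve(m["mtx"],[p[0],p[1],1]);return T[:3,3],d/np.linalg.norm(d)
def plane(n,p,z):
    o,d=ray(n,p);return o+d*(z-o[2])/d[2]
def tri(ps,pt):
    A=np.zeros((3,3));b=np.zeros(3);L=[ray("side",ps),ray("top",pt)]
    for o,d in L:
        M=np.eye(3)-np.outer(d,d);A+=M;b+=M@o
    x=np.linalg.solve(A,b);return x,max(np.linalg.norm((np.eye(3)-np.outer(d,d))@(x-o)) for o,d in L)
def proj(n,X):
    m=env.camera_model(n);c=np.linalg.inv(m["T"])@np.append(X,1);u=m["mtx"]@c[:3];return u[:2]/u[2]
def go(X,yaw=None,s=None):
    """normalised turn and shift from measured pose to point X (TCP), tool down with closing line at yaw (deg, from world x)"""
    s=s or env.sense();q=s["orientation"];C=R.from_quat([q[1],q[2],q[3],q[0]])
    sh=C.inv().apply(np.array(X)-s["tcp_pos"])/100
    out=[0,0,0]
    if yaw is not None:
        best=None
        for k in (0,180):
            a=np.radians(yaw+k);y=np.array([np.cos(a),np.sin(a),0]);z=np.array([0,0,-1.]);x=np.cross(y,z)
            r=(C.inv()*R.from_matrix(np.c_[x,y,z])).as_rotvec()/(np.pi/2)
            if best is None or np.linalg.norm(r)<np.linalg.norm(best):best=r
        out=best
    print("turn",np.round(out,3),"shift",np.round(sh,3))
E
python3 - <<'E'
from h import *
def blobs(n,box):
    im=cv2.imread(f"pics/{n}0.png");x0,y0,x1,y1=box;c=im[y0:y1,x0:x1]
    h=cv2.cvtColor(c,cv2.COLOR_BGR2HSV);m=((h[...,1]<70)&(h[...,2]>60)).astype(np.uint8)
    k,l,st,ce=cv2.connectedComponentsWithStats(m)
    return [(int(s[4]),s[:4].tolist(),np.round(c+[x0,y0],1).tolist()) for s,c in zip(st[1:],ce[1:]) if s[4]>12]
for n,b in(("side",(230,220,420,425)),("top",(200,235,470,290))):
    print(n);[print(x) for x in blobs(n,b)]
im=cv2.imread("pics/side0.png");cv2.imwrite("pics/sc.png",cv2.resize(im[150:330,290:490],None,fx=4,fy=4,interpolation=cv2.INTER_CUBIC)[:600])
a=cv2.imread("pics/top0.png");
cv2.imwrite("pics/tc.png",np.vstack([cv2.resize(a[120:215,230:400],(680,380),interpolation=cv2.INTER_CUBIC),cv2.resize(a[235:275,210:450],(680,113))]))
E
```

```text
side
(130, [99, 0, 14, 14], [335.7, 224.6])
(1294, [118, 0, 72, 32], [385.8, 230.2])
(45, [14, 17, 8, 8], [247.8, 240.0])
(2706, [133, 25, 57, 81], [397.9, 282.8])
(230, [93, 35, 30, 22], [336.3, 265.9])
(50, [36, 36, 7, 9], [269.2, 260.0])
(271, [66, 62, 20, 17], [305.8, 291.1])
(4533, [0, 140, 113, 65], [279.6, 401.0])
(74, [120, 140, 9, 10], [354.3, 364.4])
(817, [140, 167, 31, 34], [385.0, 403.1])
top
(33, [109, 1, 6, 15], [311.7, 243.2])
(21, [264, 0, 6, 5], [466.4, 237.0])
(34, [114, 4, 9, 14], [318.0, 245.7])
(303, [221, 11, 21, 20], [431.4, 255.4])
(37, [61, 12, 7, 7], [264.0, 250.2])
(35, [26, 16, 7, 7], [229.1, 253.7])
(34, [191, 16, 7, 7], [393.9, 253.6])
```

View pics/sc.png

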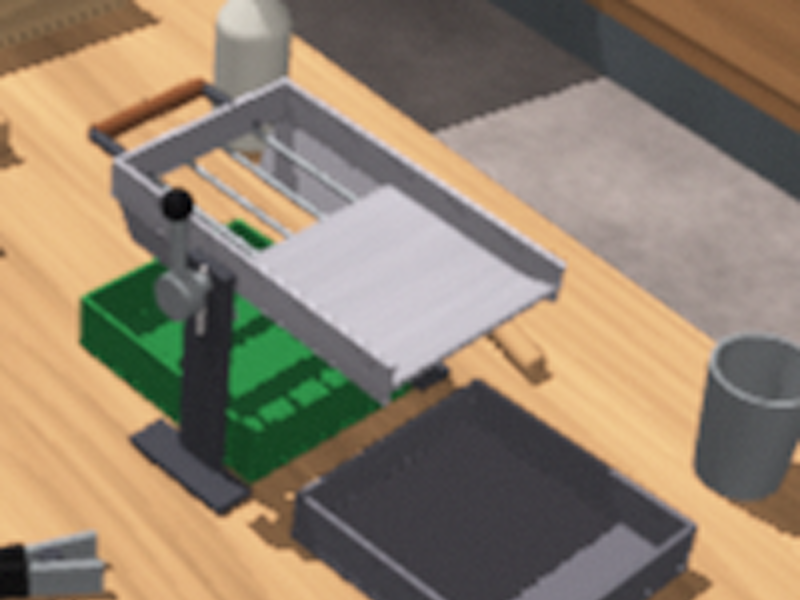

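View pics/tc.png

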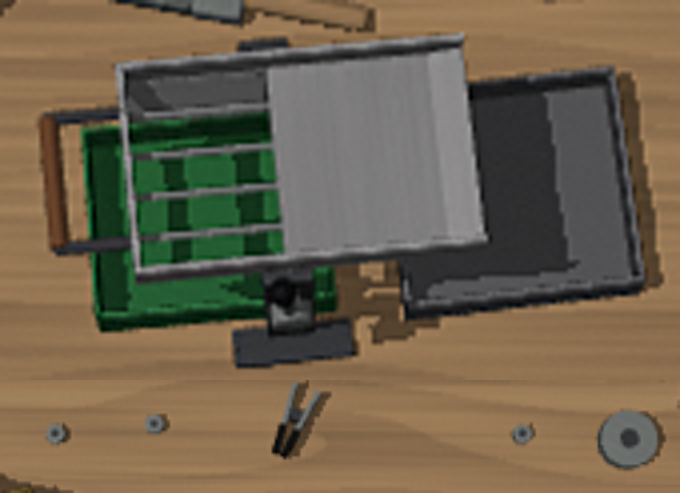

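Crops: the ball is at side (334.3,201.2) and top (301.2,193.3), with the lever upright. The handle is mid side (327.5,177) and top (243.5,165.7). The bars sit on the left over the green tray, and the plate and spout are on the right over the grey tray. There are three small pads and one large one.

Run:
```python
from h import *
S=lambda x,y:(290+x/4,150+y/4); T=lambda x,y:(230+x/4,120+y/4)
P=dict(ball=(S(177,205),T(285,293)),bar=(S(150,108),T(54,183)),barnear=(S(95,132),T(60,250)),barfar=(S(207,87),T(48,115)),
ewn=(S(118,160),T(137,275)),ewf=(S(287,82),T(122,66)),spn=(S(390,385),T(487,240)),spf=(S(562,268),T(463,40)),
bordf=(S(390,186),T(268,70)),
s1=((247.8,240),(229.1,253.7)),s2=((269.2,260),(264,250.2)),s3=((354.3,364.4),(393.9,253.6)),L=((385,403.1),(431.4,255.4)))
X={}
for k,v in P.items():
    X[k],e=tri(*v);print(k,np.round(X[k],1),round(e,1))
for k in("s1","s2","s3"):print(k,[np.round(plane(n,p,10),1)[:2].tolist() for n,p in zip(("side","top"),P[k])])
print("L",[np.round(plane(n,p,22),1)[:2].tolist() for n,p in zip(("side","top"),P["L"])])
for a,b in(("ewn","ewf"),("spn","spf")):
    d=X[b]-X[a];print(np.linalg.norm(d),np.degrees(np.arctan2(d[1],d[0])))
for a,b in(("ewn","spn"),("ewf","spf")):
    d=X[a]-X[b];print(np.linalg.norm(d),np.degrees(np.arctan2(d[1],d[0])))
```

```text
ball [541.4  35.9 219.4] 0.7
bar [633.7 198.4 163. ] 0.0
barnear [585.6 192.6 164.4] 0.4
barfar [684.7 204.4 158.6] 0.3
ewn [564.9 136.9 182.2] 1.8
ewf [712.1 151.7 181.8] 0.6
spn [ 595.4 -102.4  157.9] 1.5
spf [737.9 -86.  170.6] 0.0
bordf [720.2  50.8 154.8] 0.0
s1 [409.  252.2   6.3] 0.5
s2 [419.7 149.1   6.5] 1.1
s3 [ 412.5 -236.8    8.5] 1.0
L [ 406.6 -346.6   15.2] 1.4
s1 [[406.8, 248.2], [408.9, 251.6]]
s2 [[417.0, 145.9], [420.2, 148.5]]
s3 [[410.8, -237.3], [413.1, -237.1]]
L [[402.1, -348.9], [406.8, -346.0]]
147.96649348542036 5.720003201168295
144.01585342948266 6.576345761657193
242.48393246460523 97.25741683157392
239.30826914654338 96.18713731785145
```

Run:
```python
from h import *
go([209,492,200],96.4)
go([408.9,251.6,120],96.4)
```

```text
turn [-0.001 -0.    -0.286] shift [-0.341 -0.912  0.16 ]
turn [-0.001 -0.    -0.286] shift [-3.024 -2.517  0.962]
```

```bash
python3 -m inch '[0,0,-0.286,-0.34,-0.91,0.16,147, 0,0,-0.286,-0.34,-0.91,0.16,147, 0,0,-0.286,-0.34,-0.91,0.16,147, 0,0,-0.286,-0.34,-0.91,0.16,147]'; python3 -c "
from h import *
go([408.9,251.6,120],96.4)"
```

```text
time: 0.6
tcp_pos: [209.1, 492.4, 200.5]
orientation: [-0.0, -0.055, 0.998, -0.0]
wrist_force: [-0.2, -0.1, -0.2]
gripper_width: 0.614
finger_force: 0.0
turn [-0.    -0.    -0.001] shift [-1.72  -2.613  0.805]
```

```bash
python3 -m inch '[0,0,0,-0.6,-0.9,0.2,147, 0,0,0,-0.6,-0.9,0.2,147]'; python3 -m inch '[0,0,0,-0.6,-0.9,0.3,147, 0,0,0,-0.6,-0.9,0.3,147]'; python3 -m inch '[0,0,0,-0.52,-0.813,0.3,147, 0,0,0,-0.52,-0.813,0.3,147,0,0,0,-0.52,-0.813,0.3,147]'; python3 -c "
from h import *
go([408.9,251.6,14],96.4)
cv2.imwrite('pics/s1.png',np.hstack([cv2.resize(env.snapshot('side')[180:300,200:320],(480,480)),cv2.resize(env.snapshot('top')[220:290,190:260],(320,480),interpolation=cv2.INTER_CUBIC)]))"
```

```text
time: 0.85
tcp_pos: [279.6, 408.5, 179.9]
orientation: [-0.0, -0.055, 0.999, -0.0]
wrist_force: [0.9, 0.4, -0.6]
gripper_width: 0.428
finger_force: 0.0
time: 1.1
tcp_pos: [349.5, 325.5, 149.9]
orientation: [0.0, -0.054, 0.999, -0.0]
wrist_force: [1.6, 0.1, 0.8]
gripper_width: 0.422
finger_force: 0.0
time: 1.48
tcp_pos: [410.2, 249.9, 119.6]
orientation: [-0.0, -0.053, 0.999, -0.001]
wrist_force: [-0.4, 1.2, 0.1]
gripper_width: 0.424
finger_force: 0.0
turn [-0.001 -0.001 -0.004] shift [0.01  0.02  1.056]
```

View pics/s1.png

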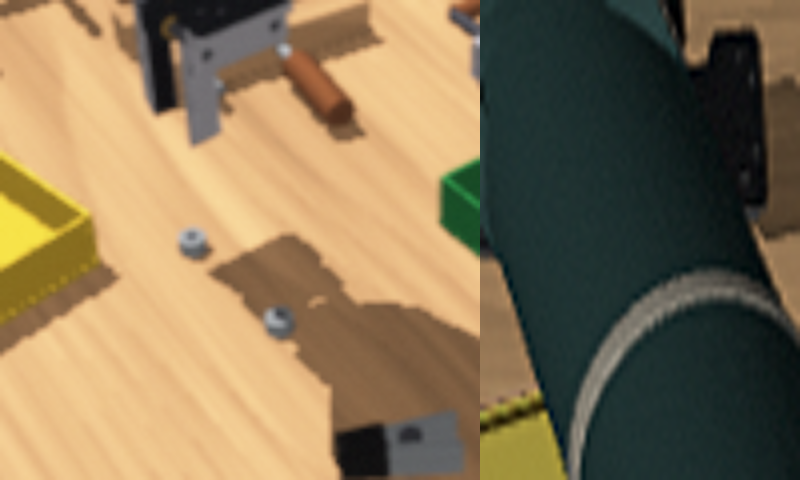

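The side crop shows the gripper coming over s1 (crop (193,242), still in place), with s2 at (280,322). I'll descend and grip.

```bash
python3 -m inch '[0,0,0,0.01,0.02,0.8,147, 0,0,0,0.01,0.02,0.8,147,0,0,0,0.01,0.02,0.8,147]'; python3 -m inch '[0,0,0,0,0,0.26,147,0,0,0,0,0,0.26,147,0,0,0,0,0,0.26,255,0,0,0,0,0,0.26,255,0,0,0,0,0,0.26,255,0,0,0,0,0,0.26,255]'; python3 -c "
from h import *
cv2.imwrite('pics/s2.png',cv2.resize(env.snapshot('side')[180:300,200:320],(480,480)))
go([650+.1115*-13+.9938*0,45-13*.9938,240],96.4)"
```

```text
time: 1.95
tcp_pos: [406.7, 254.8, 39.8]
orientation: [-0.001, -0.056, 0.998, -0.0]
wrist_force: [-0.4, -0.6, 0.2]
gripper_width: 0.422
finger_force: 0.0
time: 2.7
tcp_pos: [408.3, 254.3, 15.3]
orientation: [0.001, -0.056, 0.998, 0.0]
wrist_force: [-1.5, 0.4, 10.6]
gripper_width: 0.201
finger_force: 30.0
turn [ 0.     0.001 -0.   ] shift [-2.143 -2.474 -2.246]
```

View pics/s2.png

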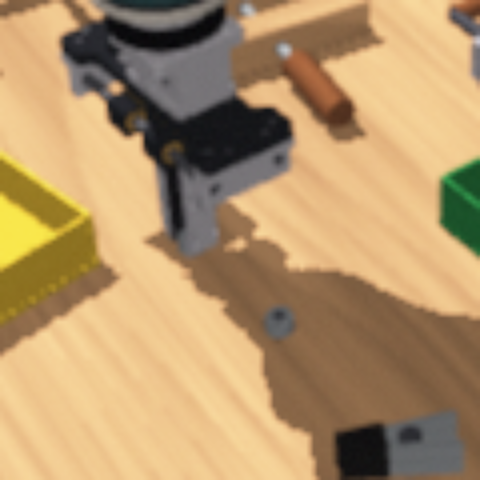

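Gripped: width is about 19 mm and the force 30 N. Now lift and carry it to the plate, in line with a gap.

```bash
python3 -m inch '[0,0,0,0,0,-1,255,0,0,0,0,0,-1,255,0,0,0,0,0,-1,255]';python3 -m inch '[0,0,0,-0.4,-0.4,-1,255,0,0,0,-0.4,-0.4,-1,255,0,0,0,-0.4,-0.4,-1,255]';python3 -m inch '[0,0,0,-0.9,-0.9,-0.45,255,0,0,0,-0.9,-0.9,-0.45,255,0,0,0,-0.9,-0.9,-0.45,255]';  python3 -m inch '[0,0,0,-0.9,-0.9,0,255,0,0,0,-0.9,-0.9,0,255,0,0,0,-0.9,-0.9,0,255]'; python3 -c "
from h import *
go([680.9,34.4,172],96.4)"
```

```text
time: 3.12
tcp_pos: [409.1, 254.8, 117.2]
orientation: [0.002, -0.056, 0.998, 0.001]
wrist_force: [-0.4, -0.4, -0.6]
gripper_width: 0.198
finger_force: 30.0
time: 3.5
tcp_pos: [454.3, 217.8, 216.6]
orientation: [0.002, -0.054, 0.999, 0.001]
wrist_force: [-0.1, 0.3, -1.7]
gripper_width: 0.199
finger_force: 30.0
time: 3.88
tcp_pos: [553.4, 136.4, 258.7]
orientation: [-0.0, -0.054, 0.999, -0.001]
wrist_force: [-0.7, 0.8, -0.8]
gripper_width: 0.201
finger_force: 30.0
time: 4.25
tcp_pos: [651.9, 56.8, 256.5]
orientation: [-0.002, -0.054, 0.999, -0.001]
wrist_force: [-0.4, 1.0, -1.3]
gripper_width: 0.195
finger_force: 30.0
turn [-0.001 -0.002 -0.003] shift [-0.267 -0.252  0.844]
```

```bash
python3 -m inch '[0,0,0,-0.267,-0.252,0.6,255,0,0,0,-0.267,-0.252,0.6,255,0,0,0,-0.267,-0.252,0.6,255]'; python3 -c "
from h import *
go([680.9,34.4,171.5],96.4)"
```

```text
time: 4.62
tcp_pos: [679.5, 38.9, 198.9]
orientation: [-0.001, -0.056, 0.998, 0.0]
wrist_force: [0.5, -0.2, -0.4]
gripper_width: 0.202
finger_force: 30.0
turn [ 0.    -0.001  0.   ] shift [-0.009 -0.046  0.274]
```

```bash
python3 -m inch '[0,0,0,-0.01,-0.03,0.25,255,0,0,0,-0.01,-0.03,0.25,255,0,0,0,-0.01,-0.03,0.25,255,0,0,0,-0.01,-0.03,0.25,255]'; python3 -m inch '[0,0,0,0,0,0,255,0,0,0,0,0,0,255]';python3 -c "
from h import *
go([680.9,34.4,171.5],96.4)"
```

```text
time: 5.12
tcp_pos: [682.0, 35.2, 175.9]
orientation: [0.001, -0.056, 0.998, 0.0]
wrist_force: [0.7, 0.8, -0.5]
gripper_width: 0.202
finger_force: 30.0
time: 5.38
tcp_pos: [681.6, 34.8, 174.7]
orientation: [0.0, -0.056, 0.998, -0.0]
wrist_force: [-0.5, -0.5, -0.2]
gripper_width: 0.202
finger_force: 30.0
turn [-0.  0. -0.] shift [ 0.008 -0.003  0.032]
```

Settled. Lower a little further and release.

```bash
python3 -m inch '[0,0,0,0.008,0,0.04,255,0,0,0,0.008,0,0.04,255,0,0,0,0.008,0,0.04,170,0,0,0,0.008,0,0.04,170,0,0,0,0.008,0,0.04,170]'; python3 -m inch '[0,0,0,0,0,-0.4,170,0,0,0,0,0,-0.9,170,0,0,0,0,0,-0.9,170]'; python3 -c "
from h import *
go([420,148.5,150],96.4)"
```

```text
time: 6.0
tcp_pos: [680.8, 34.7, 170.4]
orientation: [-0.0, -0.056, 0.998, -0.0]
wrist_force: [0.1, -0.5, 0.7]
gripper_width: 0.331
finger_force: 0.0
time: 6.38
tcp_pos: [682.4, 34.6, 264.6]
orientation: [0.003, -0.056, 0.998, 0.0]
wrist_force: [0.6, -0.4, 0.0]
gripper_width: 0.33
finger_force: 0.0
turn [-0.     0.004 -0.   ] shift [2.488 1.424 1.131]
```

```bash
python3 -m inch '[0,0,0,0.9,0.5,0,147,0,0,0,0.9,0.5,0,147,0,0,0,0.9,0.5,0,147]';python3 -m inch '[0,0,0,0.9,0.5,0.2,147,0,0,0,0.9,0.5,0.2,147,0,0,0,0.9,0.5,0.2,147]';python3 -m inch '[0,0,0,0.68,0.42,0.9,147,0,0,0,0.68,0.42,0.9,147,0,0,0,0.68,0.42,0.9,147,0,0,0,0.68,0.42,0.9,147]';python3 -m inch '[0,0,0,0,0,0.8,147,0,0,0,0,0,0.8,147,0,0,0,0,0,0.8,147,0,0,0,0,0,0.8,147]'; python3 -c "
from h import *
go([420,148.5,15.5],96.4)"
```

```text
time: 6.75
tcp_pos: [583.8, 75.9, 260.4]
orientation: [-0.0, -0.057, 0.998, 0.0]
wrist_force: [0.7, -0.7, 0.4]
gripper_width: 0.42
finger_force: 0.0
time: 7.12
tcp_pos: [489.1, 115.0, 239.9]
orientation: [-0.001, -0.057, 0.998, 0.0]
wrist_force: [0.7, -0.7, 0.3]
gripper_width: 0.422
finger_force: 0.0
time: 7.62
tcp_pos: [420.1, 147.9, 151.0]
orientation: [0.0, -0.055, 0.998, -0.0]
wrist_force: [0.9, -0.1, 0.2]
gripper_width: 0.423
finger_force: 0.0
time: 8.12
tcp_pos: [420.0, 148.2, 71.7]
orientation: [0.001, -0.055, 0.998, 0.0]
wrist_force: [-0.5, 0.6, 0.2]
gripper_width: 0.424
finger_force: 0.0
turn [ 0.     0.001 -0.001] shift [0.001 0.003 0.562]
```

```bash
python3 -m inch '[0,0,0,0,0,0.4,147,0,0,0,0,0,0.55,147,0,0,0,0,0,0.55,147,0,0,0,0,0,0.55,255,0,0,0,0,0,0.55,255,0,0,0,0,0,0.55,255,0,0,0,0,0,0.55,255]';python3 -m inch '[0,0,0,0,0,-1,255,0,0,0,0,0,-1,255,0,0,0,0,0,-1,255]';python3 -m inch '[0,0,0,-0.4,-0.3,-1,255,0,0,0,-0.4,-0.3,-1,255,0,0,0,-0.4,-0.3,-1,255]';python3 -m inch '[0,0,0,-0.9,-0.4,-0.45,255,0,0,0,-0.9,-0.4,-0.45,255,0,0,0,-0.9,-0.4,-0.45,255]'; python3 -c "
from h import *
go([650+.1115*14,45-14*.9938,171.5],96.4)"
```

```text
time: 9.0
tcp_pos: [419.1, 148.4, 16.1]
orientation: [0.001, -0.056, 0.998, 0.0]
wrist_force: [-1.8, 0.2, 10.2]
gripper_width: 0.195
finger_force: 30.0
time: 9.38
tcp_pos: [419.9, 148.9, 118.1]
orientation: [0.002, -0.056, 0.998, 0.001]
wrist_force: [0.3, 0.4, -1.4]
gripper_width: 0.198
finger_force: 30.0
time: 9.75
tcp_pos: [463.6, 122.4, 217.5]
orientation: [0.002, -0.055, 0.998, 0.001]
wrist_force: [-0.2, -0.1, -0.7]
gripper_width: 0.194
finger_force: 30.0
time: 10.12
tcp_pos: [557.0, 92.1, 259.3]
orientation: [-0.0, -0.055, 0.998, -0.001]
wrist_force: [-1.6, 1.1, -0.3]
gripper_width: 0.198
finger_force: 30.0
turn [-0.001 -0.    -0.001] shift [-0.874 -0.709  0.879]
```

```bash
python3 -m inch '[0,0,0,-0.874,-0.709,0,255,0,0,0,-0.874,-0.709,0,255,0,0,0,-0.874,-0.709,0.3,255,0,0,0,-0.874,-0.709,0.6,255,0,0,0,-0.874,-0.709,0.6,255,0,0,0,-0.874,-0.709,0.6,255]'; python3 -c "
from h import *
go([650+.1115*14,45-14*.9938,173],96.4)"
```

```text
time: 10.88
tcp_pos: [650.1, 32.8, 200.9]
orientation: [0.0, -0.056, 0.998, 0.0]
wrist_force: [0.7, -0.3, 0.5]
gripper_width: 0.202
finger_force: 30.0
turn [0. 0. 0.] shift [-0.013 -0.019  0.279]
```

Then release and move on to s3 at (413,-237).

```bash
python3 -m inch '[0,0,0,-0.013,-0.01,0.27,255,0,0,0,-0.013,-0.01,0.28,255,0,0,0,-0.013,-0.01,0.28,255,0,0,0,-0.013,-0.01,0.29,255,0,0,0,-0.013,-0.01,0.29,170,0,0,0,-0.013,-0.01,0.29,170,0,0,0,-0.013,-0.01,0.29,170]'; python3 -m inch '[0,0,0,0,0,-0.4,170,0,0,0,0,0,-0.9,170,0,0,0,0,0,-0.9,170]';python3 -m inch '[0,0,0,0.6,-0.9,0,147,0,0,0,0.6,-0.9,0,147,0,0,0,0.6,-0.9,0,147]';python3 -m inch '[0,0,0,0.8,-0.9,0.3,147,0,0,0,0.8,-0.9,0.3,147,0,0,0,0.8,-0.9,0.3,147]'; python3 -c "
from h import *
go([413,-237,80],96.4)"
```

```text
time: 11.75
tcp_pos: [651.7, 31.5, 171.6]
orientation: [0.0, -0.056, 0.998, -0.0]
wrist_force: [0.7, 1.2, -0.3]
gripper_width: 0.333
finger_force: 0.0
time: 12.12
tcp_pos: [653.2, 31.4, 265.5]
orientation: [0.003, -0.056, 0.998, 0.0]
wrist_force: [-0.1, 0.4, -1.0]
gripper_width: 0.333
finger_force: 0.0
time: 12.5
tcp_pos: [600.6, -68.2, 261.4]
orientation: [-0.0, -0.053, 0.999, -0.0]
wrist_force: [0.6, 0.6, 0.1]
gripper_width: 0.423
finger_force: 0.0
time: 12.88
tcp_pos: [530.2, -165.9, 230.5]
orientation: [-0.001, -0.053, 0.999, -0.0]
wrist_force: [0.8, 0.2, 0.4]
gripper_width: 0.422
finger_force: 0.0
turn [-0.    -0.001 -0.003] shift [ 1.238 -0.583  1.507]
```

```bash
python3 -m inch '[0,0,0,0.7,-0.3,0.8,147,0,0,0,0.7,-0.3,0.8,147,0,0,0,0.7,-0.3,0.8,147]';python3 -m inch '[0,0,0,0.54,-0.28,0.7,147,0,0,0,0.54,-0.28,0.7,147,0,0,0,0.54,-0.28,0.7,147,0,0,0,0.54,-0.28,0.7,147]';python3 -m inch '[0,0,0,0,0,0,147,0,0,0,0,0,0,147]'; python3 -c "
from h import *
go([413,-237,16.5],96.4)"
```

```text
time: 13.25
tcp_pos: [464.2, -200.3, 149.4]
orientation: [-0.002, -0.055, 0.998, 0.001]
wrist_force: [1.6, 1.3, 0.5]
gripper_width: 0.424
finger_force: 0.0
time: 13.75
tcp_pos: [417.8, -233.8, 82.4]
orientation: [0.001, -0.056, 0.998, -0.0]
wrist_force: [-0.1, 0.2, -0.1]
gripper_width: 0.425
finger_force: 0.0
time: 14.0
tcp_pos: [416.7, -234.1, 82.1]
orientation: [0.001, -0.056, 0.998, -0.0]
wrist_force: [-0.0, -0.4, -0.4]
gripper_width: 0.426
finger_force: 0.0
turn [-0.     0.001  0.   ] shift [ 0.04  -0.025  0.656]
```

```bash
python3 -m inch '[0,0,0,0.04,-0.025,0.4,147,0,0,0,0.04,-0.025,0.65,147,0,0,0,0.04,-0.025,0.65,147,0,0,0,0.04,-0.025,0.65,255,0,0,0,0.04,-0.025,0.65,255,0,0,0,0.04,-0.025,0.65,255,0,0,0,0.04,-0.025,0.65,255]';python3 -m inch '[0,0,0,0,0,-1,255,0,0,0,0,0,-1,255,0,0,0,0,0,-1,255]';python3 -m inch '[0,0,0,-0.4,0.4,-1,255,0,0,0,-0.4,0.4,-1,255,0,0,0,-0.4,0.4,-1,255]';python3 -m inch '[0,0,0,-0.7,0.9,-0.5,255,0,0,0,-0.7,0.9,-0.5,255,0,0,0,-0.7,0.9,-0.5,255]'; python3 -c "
from h import *
go([650+.1115*14-.9938*29.5,45-14*.9938-.1115*29.5,173],96.4)"
```

```text
time: 14.88
tcp_pos: [412.8, -237.5, 17.4]
orientation: [0.001, -0.056, 0.998, -0.0]
wrist_force: [-1.2, 0.7, 9.4]
gripper_width: 0.2
finger_force: 30.0
time: 15.25
tcp_pos: [413.6, -237.8, 119.3]
orientation: [0.002, -0.056, 0.998, -0.001]
wrist_force: [0.7, 0.2, -0.5]
gripper_width: 0.197
finger_force: 30.0
time: 15.62
tcp_pos: [449.5, -191.9, 218.7]
orientation: [0.002, -0.057, 0.998, -0.0]
wrist_force: [0.5, -0.2, -0.9]
gripper_width: 0.194
finger_force: 30.0
time: 16.0
tcp_pos: [508.5, -92.5, 266.2]
orientation: [0.0, -0.058, 0.998, 0.0]
wrist_force: [-0.8, -1.1, -0.7]
gripper_width: 0.195
finger_force: 30.0
turn [0.    0.    0.003] shift [-1.269  1.061  0.934]
```

```bash
python3 -m inch '[0,0,0,-0.7,0.55,0,255,0,0,0,-0.7,0.55,0,255,0,0,0,-0.7,0.55,0,255]'; python3 -m inch '[0,0,0,-0.57,0.51,0,255,0,0,0,-0.57,0.51,0.2,255,0,0,0,-0.57,0.51,0.6,255,0,0,0,-0.57,0.51,0.6,255,0,0,0,-0.57,0.51,0.6,255,0,0,0,-0.57,0.51,0.6,255]'; python3 -c "
from h import *
go([650+.1115*14-.9938*29.5,45-14*.9938-.1115*29.5,172],96.4)"
```

```text
time: 16.38
tcp_pos: [570.3, -32.9, 264.3]
orientation: [-0.001, -0.056, 0.998, -0.0]
wrist_force: [-1.2, -0.7, -0.1]
gripper_width: 0.196
finger_force: 30.0
time: 17.12
tcp_pos: [621.8, 23.0, 208.0]
orientation: [0.001, -0.055, 0.998, -0.0]
wrist_force: [-0.5, -0.2, 1.1]
gripper_width: 0.201
finger_force: 30.0
turn [-0.     0.001 -0.001] shift [-0.009  0.047  0.36 ]
```

```bash
python3 -m inch '[0,0,0,-0.009,0.04,0.25,255,0,0,0,-0.009,0.04,0.34,255,0,0,0,-0.009,0.04,0.36,255,0,0,0,-0.009,0.04,0.36,255,0,0,0,-0.009,0.04,0.36,170,0,0,0,-0.009,0.04,0.36,170,0,0,0,-0.009,0.04,0.36,170]'; python3 -m inch '[0,0,0,0,0,-0.4,170,0,0,0,0,0,-0.9,170,0,0,0,0,0,-0.9,170]';python3 -m inch '[0,0,0,0.5,-0.9,0,60,0,0,0,0.5,-0.9,0,60,0,0,0,0.5,-0.9,0,60]'; python3 -m inch '[0,0,0,0.5,-0.6,0,60,0,0,0,0.5,-0.6,0,60,0,0,0,0.5,-0.6,0,60]';python3 -c "
from h import *
a=env.snapshot('side');b=env.snapshot('top');cv2.imwrite('pics/a1.png',a);cv2.imwrite('pics/b1.png',b)
cv2.imwrite('pics/c1.png',np.hstack([cv2.resize(a[150:450,290:490],(400,600)),np.vstack([cv2.resize(b[120:215,230:400],(400,224)),cv2.resize(b[220:300,370:470],(400,320)),np.zeros((56,400,3),np.uint8)])]))"
```

```text
time: 18.0
tcp_pos: [621.9, 27.7, 170.6]
orientation: [0.0, -0.056, 0.998, -0.0]
wrist_force: [-0.4, 0.2, -0.3]
gripper_width: 0.333
finger_force: 0.0
time: 18.38
tcp_pos: [623.3, 27.6, 264.3]
orientation: [0.003, -0.056, 0.998, 0.0]
wrist_force: [0.2, -0.2, -0.0]
gripper_width: 0.336
finger_force: 0.0
time: 18.75
tcp_pos: [580.9, -70.5, 260.3]
orientation: [-0.0, -0.053, 0.999, -0.0]
wrist_force: [0.3, 0.6, -0.9]
gripper_width: 0.617
finger_force: 0.0
time: 19.12
tcp_pos: [539.1, -132.5, 260.4]
orientation: [-0.0, -0.055, 0.998, 0.0]
wrist_force: [0.7, 0.4, -0.2]
gripper_width: 0.763
finger_force: 0.0
```

View pics/c1.png

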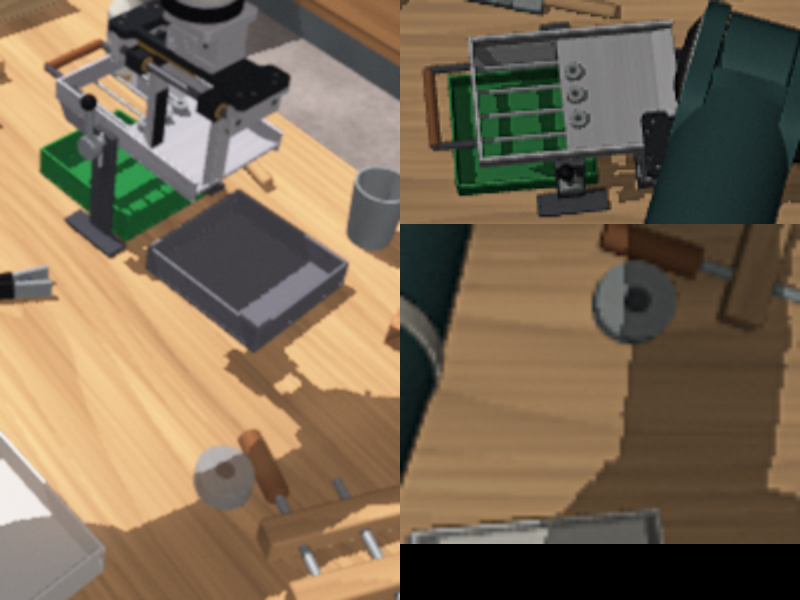

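Three small pads lie in line with the gaps, at crop (575,70), (576,95), (578,118). The large pad has been knocked and now sits at top (429,239), side (402,387), beside the hand screw's handle. I'll close along yaw ~72°, which keeps clear of the handle.

Run:
```python
from h import *
x,e=tri((402,386.5),(428.8,239.5));print(x,e,plane("side",(402,386.5),26),plane("top",(428.8,239.5),24))
# handle tip points (top view crop)
for c in((605,235),(700,262),(745,300)):
    print(plane("top",(370+(c[0]-400)/4,220+(c[1]-224)/4),18)[:2])
go([453,-340,150],72)
```

```text
[ 454.06585667 -339.28057029   23.15657199] 0.07433178267697854 [ 452.50256386 -340.44971679   26.        ] [ 453.98278008 -339.15933607   24.        ]
[ 505.57785859 -319.03033014]
[ 485.6694788  -389.34129226]
[ 457.22210883 -421.93498024]
turn [ 0.    -0.     0.272] shift [ 1.099 -1.979  1.102]
```

```bash
python3 -m inch '[0,0,0.272,0.6,-1,0,0,0,0,0.272,0.6,-1,0,0,0,0,0.272,0.6,-1,0,0,0,0,0.272,0.6,-1,0,0]'; python3 -c "
from h import *
go([453.7,-339.4,110],72)"
```

```text
time: 19.73
tcp_pos: [491.5, -237.4, 260.2]
orientation: [-0.0, 0.156, 0.988, 0.0]
wrist_force: [0.6, -0.3, -0.5]
gripper_width: 1.002
finger_force: 0.0
turn [-0. -0.  0.] shift [ 0.045 -1.087  1.502]
```

```bash
python3 -m inch '[0,0,0,0.045,-0.9,0.6,0,0,0,0,0.045,-0.9,0.6,0,0,0,0,0.045,-0.9,0.6,0]'; python3 -m inch '[0,0,0,0,-0.187,0.9,0,0,0,0,0,-0.187,0.9,0,0,0,0,0,-0.187,0.9,0,0,0,0,0,-0.187,0.9,0]'; python3 -c "
from h import *
b=env.snapshot('side');cv2.imwrite('pics/a2.png',cv2.resize(b[300:450,320:480],(640,600)))
go([453.7,-339.4,20],72)"
```

```text
time: 20.1
tcp_pos: [457.3, -323.5, 198.6]
orientation: [-0.002, 0.157, 0.988, 0.0]
wrist_force: [0.8, -0.1, -0.1]
gripper_width: 1.0
finger_force: 0.0
time: 20.6
tcp_pos: [454.1, -339.9, 111.9]
orientation: [0.001, 0.156, 0.988, -0.0]
wrist_force: [0.8, -0.3, -0.0]
gripper_width: 1.003
finger_force: 0.0
turn [-0.     0.001  0.   ] shift [0.007 0.006 0.921]
```

View pics/a2.png

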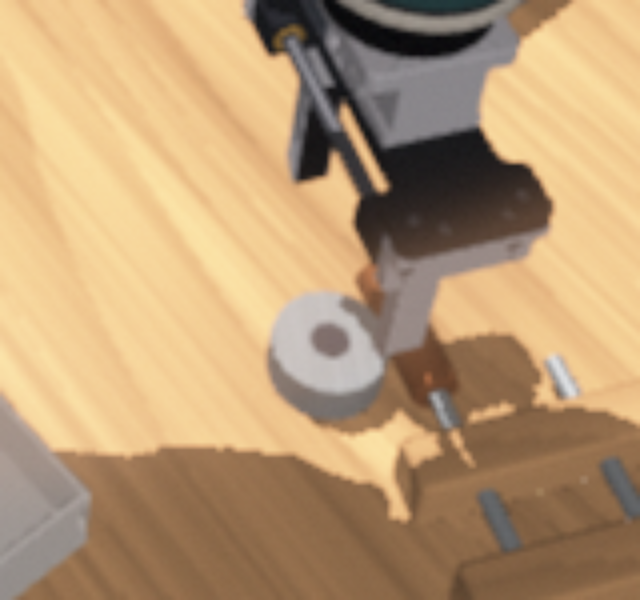

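The pad's top is at crop (327,340), which agrees with the measurement. The hand screw's jaw is near, so I'll narrow the opening to ~77 mm before descending.

```bash
python3 -m inch '[0,0,0,0.005,0.005,0.3,45,0,0,0,0.005,0.005,0.5,45,0,0,0,0.005,0.005,0.7,45,0,0,0,0.005,0.005,0.92,45,0,0,0,0.005,0.005,0.92,45,0,0,0,0.005,0.005,0.92,45]'; python3 -m inch '[0,0,0,0,0,0,255,0,0,0,0,0,0,255,0,0,0,0,0,0,255,0,0,0,0,0,0,255]';  python3 -m inch '[0,0,0,0,0,-0.5,255,0,0,0,0,0,-0.9,255,0,0,0,0,0,-0.9,255]'
```

```text
time: 21.4
tcp_pos: [452.6, -340.2, 19.2]
orientation: [0.0, 0.157, 0.988, -0.0]
wrist_force: [0.3, -1.1, -0.2]
gripper_width: 0.828
finger_force: 0.0
time: 21.9
tcp_pos: [452.6, -340.0, 19.1]
orientation: [0.0, 0.157, 0.988, -0.0]
wrist_force: [-1.0, 1.9, 7.2]
gripper_width: 0.632
finger_force: 30.0
time: 22.28
tcp_pos: [453.5, -340.7, 111.2]
orientation: [0.002, 0.157, 0.988, -0.001]
wrist_force: [-0.1, 1.3, -2.0]
gripper_width: 0.631
finger_force: 30.0
```

```bash
python3 -m inch '[0,0,-0.272,0,0.4,-1,255,0,0,-0.272,0,0.4,-1,255,0,0,-0.272,0,0.4,-1,255,0,0,-0.272,0,0.4,-1,255]'; python3 -c "
from h import *
go([658.9,-34.5,240],96.4)"
```

```text
time: 22.78
tcp_pos: [464.4, -301.5, 207.8]
orientation: [-0.0, -0.056, 0.998, 0.0]
wrist_force: [-0.8, -0.7, -2.4]
gripper_width: 0.634
finger_force: 30.0
turn [ 0. -0. -0.] shift [-2.229  2.438 -0.322]
```

```bash
python3 -m inch '[0,0,0,-0.75,0.8,-0.32,255,0,0,0,-0.75,0.8,-0.32,255,0,0,0,-0.75,0.8,-0.32,255]';python3 -m inch '[0,0,0,-0.75,0.8,0,255,0,0,0,-0.75,0.8,0,255,0,0,0,-0.75,0.8,0,255]';python3 -m inch '[0,0,0,-0.73,0.84,0,255,0,0,0,-0.73,0.84,0,255,0,0,0,-0.73,0.84,0.2,255,0,0,0,-0.73,0.84,0.4,255,0,0,0,-0.73,0.84,0.4,255,0,0,0,-0.73,0.84,0.4,255]'; python3 -c "
from h import *
go([658.9,-34.5,176],96.4)"
```

```text
time: 23.15
tcp_pos: [532.3, -210.6, 239.8]
orientation: [-0.0, -0.058, 0.998, 0.0]
wrist_force: [-0.3, -1.6, -1.4]
gripper_width: 0.634
finger_force: 30.0
time: 23.52
tcp_pos: [596.8, -123.2, 238.4]
orientation: [-0.001, -0.057, 0.998, 0.0]
wrist_force: [0.5, -0.7, -2.4]
gripper_width: 0.63
finger_force: 30.0
time: 24.28
tcp_pos: [659.1, -35.6, 200.9]
orientation: [0.0, -0.055, 0.998, -0.0]
wrist_force: [0.6, -0.1, -1.3]
gripper_width: 0.632
finger_force: 30.0
turn [-0.     0.    -0.001] shift [0.001 0.012 0.249]
```

```bash
python3 -m inch '[0,0,0,0,0.01,0.2,255,0,0,0,0,0.01,0.24,255,0,0,0,0,0.01,0.25,255,0,0,0,0,0.01,0.25,255]'; python3 -m inch '[0,0,0,0,0,0,72,0,0,0,0,0,0,72,0,0,0,0,0,0,72,0,0,0,0,0,0,72]';python3 -m inch '[0,0,0,0,0,-0.3,72,0,0,0,0,0,-0.6,72,0,0,0,0,0,-0.9,72,0,0,0,0,0,-0.9,72]'; python3 -c "
from h import *
go([541.4,-5,275],6.4)"
```

```text
time: 24.78
tcp_pos: [659.2, -33.6, 175.7]
orientation: [0.0, -0.056, 0.998, -0.0]
wrist_force: [-0.6, 1.1, -1.7]
gripper_width: 0.632
finger_force: 30.0
time: 25.28
tcp_pos: [659.1, -33.6, 175.6]
orientation: [0.0, -0.056, 0.998, -0.0]
wrist_force: [-0.2, 0.6, -0.6]
gripper_width: 0.717
finger_force: 0.0
time: 25.78
tcp_pos: [660.0, -33.7, 267.8]
orientation: [0.002, -0.056, 0.998, -0.0]
wrist_force: [0.2, -0.3, -0.2]
gripper_width: 0.72
finger_force: 0.0
turn [0.002 0.002 1.   ] shift [ 1.146  0.417 -0.076]
```

```bash
python3 -m inch '[0,0,0.9,0.9,0.7,-0.1,168,0,0,0.9,0.9,0.7,-0.1,168,0,0,0.9,0.9,0.7,-0.1,168,0,0,0.9,0.9,0.7,-0.1,168,0,0,0.9,0.9,0.7,-0.1,168,0,0,0.9,0.9,0.7,-0.1,168,0,0,0.9,0.9,0.7,-0.1,168,0,0,0.9,0.9,0.7,-0.1,168]'; python3 -c "
from h import *
go([541.4,35.9,265],6.4)
print(env.sense()['joint_positions'])
b=env.snapshot('top');cv2.imwrite('pics/b3.png',b);a=env.snapshot('side');cv2.imwrite('pics/a3.png',a)
cv2.imwrite('pics/c3.png',np.hstack([cv2.resize(a[150:300,290:490],(400,300)),cv2.resize(b[120:240,220:380],(400,300))]))"
```

```text
time: 26.78
tcp_pos: [561.5, 26.0, 274.7]
orientation: [-0.0, 0.608, 0.794, -0.0]
wrist_force: [0.4, 0.4, 0.3]
gripper_width: 0.345
finger_force: 0.0
turn [-0.001  0.     0.097] shift [ 0.148 -0.168  0.097]
[-0.53133903  0.27857624  0.52652058  1.7171906  -0.14919762  1.18684382
  0.29848068]
```

View pics/c3.png

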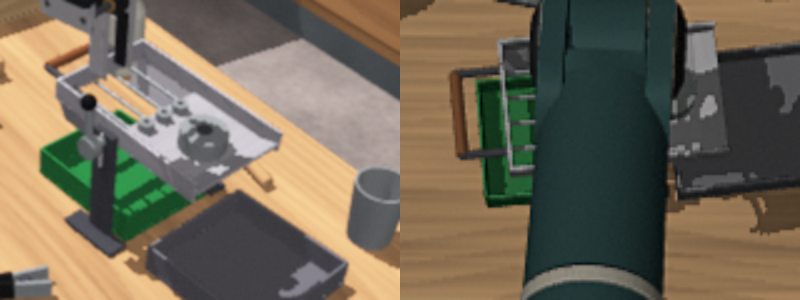

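All four pads are on the plate and the ball is unmoved at side (334.5,201). Now to line up with it and grip.

```bash
python3 -m inch '[0,0,0.097,0.148,-0.168,0,168,0,0,0.097,0.148,-0.168,0,168,0,0,0.097,0.148,-0.168,0,168,0,0,0.097,0.148,-0.168,0,168]'; python3 -c "
from h import *
go([541.4,35.9,213],6.4)"
```

```text
time: 27.38
tcp_pos: [542.0, 35.5, 275.4]
orientation: [0.0, 0.664, 0.748, -0.0]
wrist_force: [0.0, 0.2, -0.6]
gripper_width: 0.342
finger_force: 0.0
turn [-0.     0.     0.004] shift [ 0.005 -0.005  0.624]
```

```bash
python3 -m inch '[0,0,0,0,0,0.3,168,0,0,0,0,0,0.5,168,0,0,0,0,0,0.62,168,0,0,0,0,0,0.62,168]'; python3 -m inch '[0,0,0,0,0,0,255,0,0,0,0,0,0,255,0,0,0,0,0,0,255,0,0,0,0,0,0,255]'
```

```text
time: 27.88
tcp_pos: [541.6, 35.6, 213.1]
orientation: [-0.0, 0.665, 0.747, -0.001]
wrist_force: [0.2, -0.2, 0.8]
gripper_width: 0.34
finger_force: 0.0
time: 28.38
tcp_pos: [543.0, 35.9, 214.4]
orientation: [0.001, 0.665, 0.747, 0.001]
wrist_force: [7.4, 0.7, -3.6]
gripper_width: 0.196
finger_force: 30.0
```

Gripped at about 18.5 mm. Now lead it along the arc to ~0.95 rad.

```bash
python3 -m inch '[0,0,0,-0.096,-0.005,0.007,255,0,0,0,-0.189,-0.01,0.029,255,0,0,0,-0.278,-0.01,0.064,255,0,0,0,-0.361,-0.01,0.112,255,0,0,0,-0.436,-0.01,0.172,255,0,0,0,-0.501,-0.01,0.242,255,0,0,0,-0.521,-0.01,0.268,255,0,0,0,-0.521,-0.01,0.268,255]'; python3 -c "
from h import *
a=env.snapshot('side');cv2.imwrite('pics/c4.png',cv2.resize(a[150:300,290:490],(800,600)))"
```

```text
time: 29.38
tcp_pos: [549.1, -17.0, 188.4]
orientation: [0.002, 0.665, 0.747, 0.002]
wrist_force: [9.8, -4.6, 4.5]
gripper_width: 0.202
finger_force: 30.0
```

View pics/c4.png

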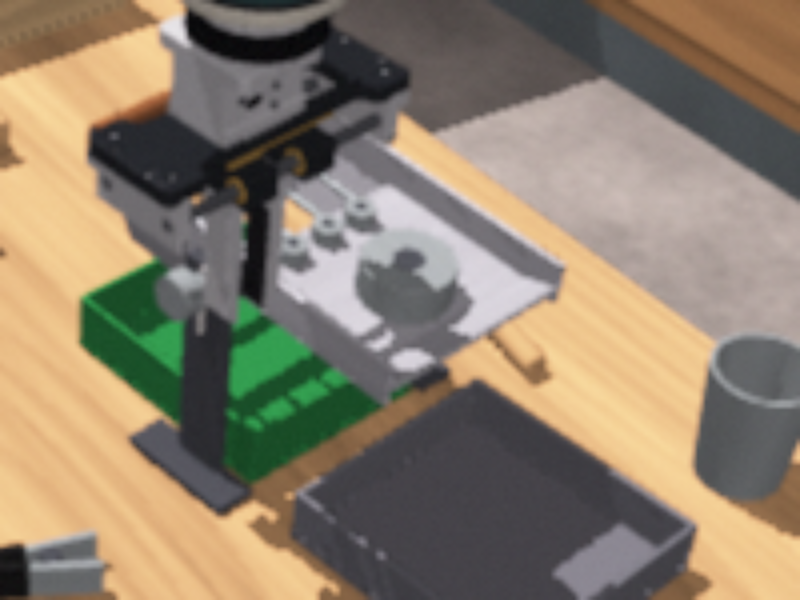

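The gripper is at the lowered position, with the ball hidden between the fingers; the sieve is still level with its pads in place. I'll release and lift, then check the lever.

```bash
python3 -m inch '[0,0,0,0,0,0,168,0,0,0,0,0,0,168,0,0,0,0,0,0,168]'; python3 -m inch '[0,0,0,0,0,-0.4,168,0,0,0,0,0,-0.9,168,0,0,0,0,0,-0.9,168]'; python3 -m inch '[0,0,0,1,0,-0.1,168,0,0,0,1,0,-0.1,168,0,0,0,1,0,-0.1,168]';python3 -c "
from h import *
a=env.snapshot('side');b=env.snapshot('top')
cv2.imwrite('pics/a5.png',a);cv2.imwrite('pics/b5.png',b)
cv2.imwrite('pics/c5.png',np.hstack([cv2.resize(a[150:250,290:390],(400,400),interpolation=cv2.INTER_CUBIC),cv2.resize(b[120:220,250:350],(400,400))]))
go([633.7,198.4,240],96.4)"
```

```text
time: 29.8
tcp_pos: [546.6, -16.0, 186.7]
orientation: [-0.0, 0.665, 0.747, -0.0]
wrist_force: [0.1, -0.3, 0.8]
gripper_width: 0.337
finger_force: 0.0
time: 30.18
tcp_pos: [548.1, -16.2, 279.9]
orientation: [0.002, 0.665, 0.747, 0.002]
wrist_force: [-0.7, 0.1, -0.2]
gripper_width: 0.34
finger_force: 0.0
time: 30.55
tcp_pos: [534.5, 86.3, 285.9]
orientation: [-0.0, 0.663, 0.749, -0.0]
wrist_force: [-0.2, -0.8, -0.0]
gripper_width: 0.341
finger_force: 0.0
turn [-0.001 -0.    -0.997] shift [1.033 1.116 0.459]
```

View pics/c5.png

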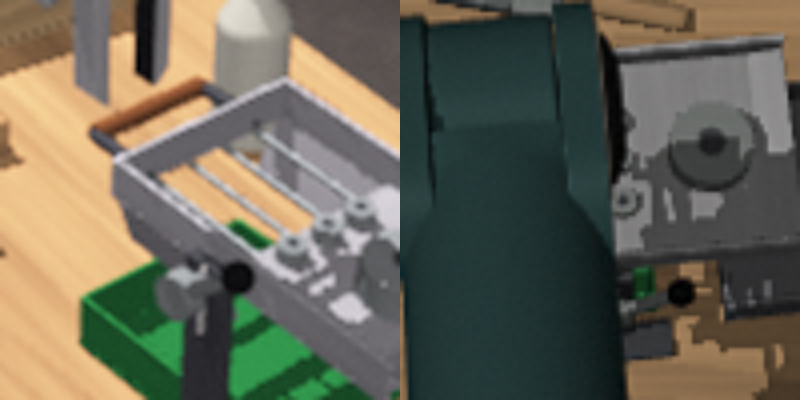

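The lever is leaned over towards the spout: ball at side (349.3,219.5), top (320,193). I'll verify the angle and get the move to the handle.

```bash
python3 -c "
from h import *
x,e=tri((349.3,219.5),(320,193));print(x,e)
d=(x-[650,45,155]);y=d[0]*-.1115+d[1]*.9938;print('angle',np.arctan2(-y,d[2]),np.hypot(y,d[2]))
go([633.5,199,240],96.4)"
python3 -m inch '[0,0,-0.9,0.9,0.9,0.1,168,0,0,-0.9,0.9,0.9,0.1,168,0,0,-0.9,0.9,0.9,0.1,168,0,0,-0.9,0.9,0.9,0.1,168,0,0,-0.9,0.9,0.9,0.1,168,0,0,-0.9,0.9,0.9,0.1,168,0,0,-0.9,0.9,0.9,0.1,168,0,0,-0.9,0.9,0.9,0.1,168]'; python3 -c "
from h import *
go([633.5,199,230],96.4)"
```

```text
[548.74439328 -14.47381826 196.03126447] 0.3480376656084535
angle 0.8616047723667485 63.006718544506704
turn [-0.001 -0.    -0.997] shift [1.039 1.115 0.459]
time: 31.65
tcp_pos: [614.4, 181.2, 276.0]
orientation: [-0.0, 0.019, 1.0, -0.0]
wrist_force: [-0.7, -0.2, -1.3]
gripper_width: 0.342
finger_force: 0.0
turn [-0.    -0.    -0.096] shift [-0.184  0.186  0.46 ]
```

```bash
python3 -m inch '[0,0,-0.096,-0.184,0.186,0.4,168,0,0,-0.096,-0.184,0.186,0.4,168,0,0,-0.096,-0.184,0.186,0.4,168,0,0,-0.096,-0.184,0.186,0.4,168,0,0,-0.096,-0.184,0.186,0.4,168]'; python3 -c "
from h import *
a=env.snapshot('side');b=env.snapshot('top')
cv2.imwrite('pics/c6.png',np.hstack([cv2.resize(a[130:230,290:390],(400,400),interpolation=cv2.INTER_CUBIC),cv2.resize(b[120:220,200:300],(400,400))]))
go([633.2,198.7,150],96.4)"
```

```text
time: 32.28
tcp_pos: [633.4, 200.6, 237.6]
orientation: [0.001, -0.054, 0.999, 0.0]
wrist_force: [-0.1, -1.2, -0.7]
gripper_width: 0.341
finger_force: 0.0
turn [ 0.     0.    -0.001] shift [ 0.004 -0.021  0.873]
```

View pics/c6.png

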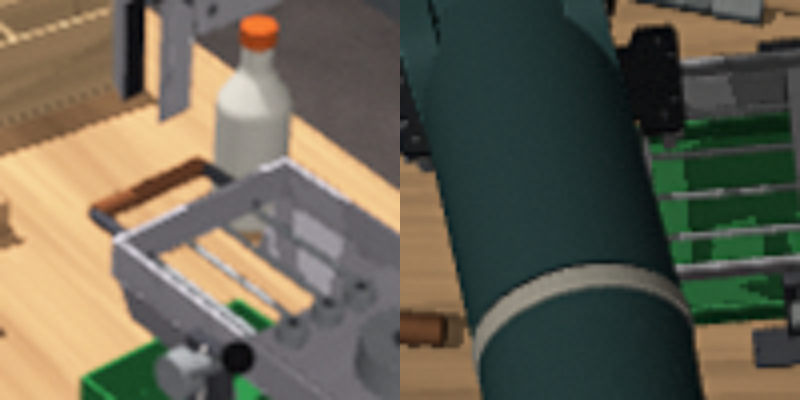

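The gripper stands above the handle bar, crop side (150,188). Descend and grip.

```bash
python3 -m inch '[0,0,0,0,-0.02,0.4,168,0,0,0,0,-0.02,0.6,168,0,0,0,0,-0.02,0.87,168,0,0,0,0,-0.02,0.87,168,0,0,0,0,-0.02,0.87,168]'; python3 -m inch '[0,0,0,0,0,0,255,0,0,0,0,0,0,255,0,0,0,0,0,0,255,0,0,0,0,0,0,255]'
```

```text
time: 33.0
tcp_pos: [634.0, 199.1, 150.9]
orientation: [0.001, -0.055, 0.998, 0.0]
wrist_force: [0.4, -0.9, -0.0]
gripper_width: 0.341
finger_force: 0.0
time: 33.5
tcp_pos: [633.6, 200.7, 150.6]
orientation: [0.001, -0.056, 0.998, 0.001]
wrist_force: [-0.1, 5.6, 2.4]
gripper_width: 0.138
finger_force: 30.0
```

```bash
python3 -m inch '[0,0,0,0,-0.008,0.155,255,0,0,0,0,-0.017,0.232,255,0,0,0,0,-0.031,0.308,255,0,0,0,0,-0.048,0.383,255,0,0,0,0,-0.069,0.458,255,0,0,0,0,-0.094,0.531,255,0,0,0,0,-0.122,0.604,255,0,0,0,0,-0.122,0.604,255]'; python3 -m inch '[0,0,0,0,0,0,255,0,0,0,0,0,0,255,0,0,0,0,0,0,255,0,0,0,0,0,0,255]';python3 -c "
from h import *
a=env.snapshot('side');b=env.snapshot('top')
cv2.imwrite('pics/c7.png',np.hstack([cv2.resize(a[150:290,290:430],(480,480),interpolation=cv2.INTER_CUBIC),cv2.resize(b[120:220,260:320],(288,480))]))"
```

```text
time: 34.5
tcp_pos: [634.6, 192.1, 89.3]
orientation: [0.001, -0.057, 0.998, 0.003]
wrist_force: [4.4, 23.1, -7.8]
gripper_width: 0.144
finger_force: 30.0
time: 35.0
tcp_pos: [634.6, 192.3, 89.5]
orientation: [0.001, -0.057, 0.998, 0.003]
wrist_force: [4.5, 22.8, -8.9]
gripper_width: 0.14
finger_force: 30.0
```

View pics/c7.png

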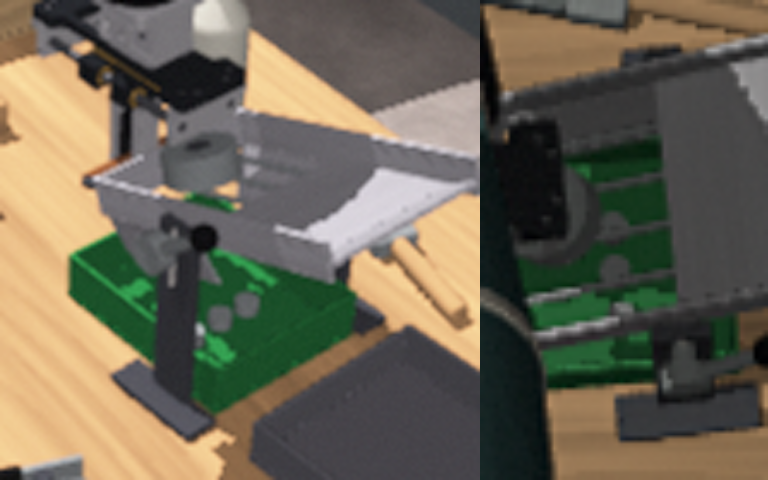

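The large pad has slid to the end wall. In the tray, small pads show at side crop (218,318) and (247,303), and a third may be partly hidden behind the upright near (198,335). Top crop shows three in a row. I'll bring the sieve back level and check the count.

```bash
python3 -m inch '[0,0,0,0,0.053,-0.146,255,0,0,0,0,0.091,-0.296,255,0,0,0,0,0.114,-0.449,255,0,0,0,0,0.122,-0.604,255,0,0,0,0,0.122,-0.604,255,0,0,0,0,0.122,-0.604,255]'; python3 -c "
from h import *
a=env.snapshot('side');b=env.snapshot('top')
cv2.imwrite('pics/a8.png',a);cv2.imwrite('pics/b8.png',b)
cv2.imwrite('pics/c8.png',np.hstack([cv2.resize(a[170:270,300:400],(400,400),interpolation=cv2.INTER_CUBIC),cv2.resize(b[130:210,250:330],(400,400),interpolation=cv2.INTER_CUBIC)]))"
```

```text
time: 35.85
tcp_pos: [633.7, 200.7, 150.5]
orientation: [0.001, -0.056, 0.998, 0.001]
wrist_force: [1.3, 7.4, 1.8]
gripper_width: 0.141
finger_force: 30.0
```

View pics/c8.png

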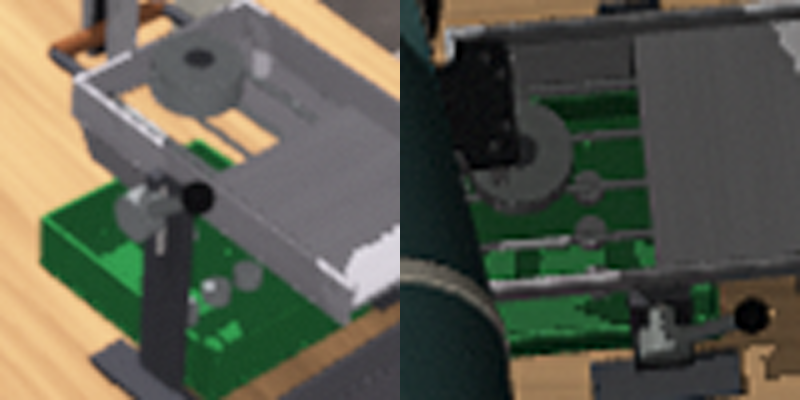

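Three small pads in the green tray, at side crop (247,275), (215,292) and (190,312). The large pad is on the bars at (197,75), and the sieve is level with the lever leaned. That used the 14th view, so the remaining checks will be numeric. Tip handle-up slowly.

```bash
python3 -m inch '[0,0,0,0,-0.008,-0.155,255,0,0,0,0,-0.017,-0.232,255,0,0,0,0,-0.031,-0.308,255,0,0,0,0,-0.048,-0.383,255,0,0,0,0,-0.069,-0.458,255,0,0,0,0,-0.094,-0.531,255,0,0,0,0,-0.122,-0.604,255,0,0,0,0,-0.122,-0.604,255]'; python3 -m inch '[0,0,0,0,0,0,255,0,0,0,0,0,0,255,0,0,0,0,0,0,255,0,0,0,0,0,0,255,0,0,0,0,0,0,255,0,0,0,0,0,0,255]'
```

```text
time: 36.95
tcp_pos: [635.2, 186.5, 210.7]
orientation: [0.001, -0.055, 0.999, 0.0]
wrist_force: [1.1, 1.4, 2.0]
gripper_width: 0.141
finger_force: 30.0
time: 37.7
tcp_pos: [635.1, 186.8, 210.1]
orientation: [0.0, -0.055, 0.998, -0.0]
wrist_force: [4.2, 0.9, 1.4]
gripper_width: 0.141
finger_force: 30.0
```

```bash
python3 -m inch '[0,0,0,0,-0.032,-0.07,255,0,0,0,0,-0.032,-0.07,255,0,0,0,0,-0.068,-0.139,255,0,0,0,0,-0.068,-0.139,255,0,0,0,0,-0.107,-0.206,255,0,0,0,0,-0.107,-0.206,255,0,0,0,0,-0.149,-0.271,255,0,0,0,0,-0.149,-0.271,255]'; python3 -c "
from h import *
for n in('side','top'):cv2.imwrite(f'pics/{n}_t6.png',env.snapshot(n))"
python3 -m inch '[0,0,0,0,-0.045,-0.063,255,0,0,0,0,-0.045,-0.063,255,0,0,0,0,-0.094,-0.124,255,0,0,0,0,-0.094,-0.124,255,0,0,0,0,-0.145,-0.182,255,0,0,0,0,-0.145,-0.182,255,0,0,0,0,-0.199,-0.237,255,0,0,0,0,-0.199,-0.237,255]';python3 -m inch '[0,0,0,0,0,0,255,0,0,0,0,0,0,255,0,0,0,0,0,0,255,0,0,0,0,0,0,255,0,0,0,0,0,0,255,0,0,0,0,0,0,255]'
python3 - <<'E'
from h import *
a=env.snapshot('side');b=env.snapshot('top');cv2.imwrite('pics/a9.png',a);cv2.imwrite('pics/b9.png',b)
for n,im in(("side",a),("top",b)):
    h=cv2.cvtColor(im,cv2.COLOR_BGR2HSV);o=cv2.imread(f"pics/{'a8' if n=='side' else 'b8'}.png")
    d=cv2.absdiff(im,o).max(2)>35
    # grey tray region
    x0,y0,x1,y1=(365,235,470,325) if n=="side" else (330,135,395,200)
    m=d[y0:y1,x0:x1].astype(np.uint8);k,l,st,ce=cv2.connectedComponentsWithStats(m)
    print(n,[(s[:5].tolist(),np.round(c+[x0,y0],1).tolist()) for s,c in zip(st[1:],ce[1:]) if s[4]>20])
print(len(b))
E
```

```text
time: 38.7
tcp_pos: [636.8, 171.8, 237.2]
orientation: [0.0, -0.055, 0.999, -0.0]
wrist_force: [6.4, 0.2, 0.2]
gripper_width: 0.138
finger_force: 30.0
time: 39.8
tcp_pos: [639.0, 152.1, 261.0]
orientation: [0.0, -0.055, 0.998, 0.0]
wrist_force: [5.5, 0.7, 2.2]
gripper_width: 0.141
finger_force: 30.0
time: 40.55
tcp_pos: [639.0, 152.3, 260.8]
orientation: [0.0, -0.055, 0.998, -0.0]
wrist_force: [7.7, 1.3, 0.2]
gripper_width: 0.133
finger_force: 30.0
side [([0, 0, 51, 34, 1037], [384.0, 247.4]), ([78, 32, 14, 10, 27], [449.3, 271.7]), ([0, 36, 9, 10, 21], [368.5, 275.8]), ([19, 47, 9, 9, 50], [388.4, 286.2]), ([30, 46, 59, 34, 559], [428.6, 297.5]), ([0, 54, 20, 36, 382], [371.3, 306.4]), ([30, 78, 20, 12, 129], [402.7, 320.3])]
top [([0, 0, 49, 60, 841], [344.7, 155.5]), ([36, 7, 25, 50, 678], [376.9, 167.0]), ([0, 47, 7, 8, 39], [332.4, 185.2]), ([43, 57, 22, 8, 125], [385.0, 196.4])]
480
```

Run:
```python
from h import *
b=cv2.imread('pics/b9.png');g=cv2.cvtColor(b,cv2.COLOR_BGR2GRAY);o=cv2.cvtColor(cv2.imread('pics/b8.png'),cv2.COLOR_BGR2GRAY)
print("now");[print(r,*g[r,296:396:3]) for r in range(132,204,3)]
c=cv2.resize(g[125:210,290:400],None,fx=4,fy=4,interpolation=cv2.INTER_CUBIC)
h=cv2.HoughCircles(c,cv2.HOUGH_GRADIENT,1,40,param1=80,param2=18,minRadius=34,maxRadius=50)
print(None if h is None else [(290+x/4,125+y/4,r/4) for x,y,r in h[0]][:6])
```

```text
now
132 75 88 92 132 129 128 126 127 128 128 126 126 126 125 125 125 122 122 124 125 130 129 63 69 68 69 65 132 123 129 130 132 131 131
135 52 52 43 42 69 85 108 122 120 119 120 119 120 127 124 82 84 84 63 65 69 70 69 69 70 69 69 68 124 124 121 121 120 120
138 113 81 70 43 47 45 45 45 70 88 125 121 118 65 68 70 69 70 72 73 74 64 60 59 56 55 40 53 54 88 84 123 122 121
141 138 85 83 62 66 62 53 43 46 45 44 51 74 51 54 54 56 40 33 34 30 26 29 28 30 26 27 30 40 98 73 135 128 128
144 87 62 62 62 64 62 62 64 62 61 67 59 31 27 26 28 28 26 31 35 45 48 48 51 48 47 50 49 48 70 62 124 114 114
147 51 64 63 63 62 63 62 62 61 62 72 71 46 47 51 48 49 49 47 48 50 48 48 49 49 47 47 50 48 43 71 73 121 120
150 38 64 63 62 62 61 62 62 61 62 72 69 46 49 49 46 49 50 48 47 48 46 47 48 48 48 48 49 51 50 69 73 123 125
153 42 64 63 63 62 62 62 62 62 61 71 69 46 48 49 48 48 48 50 48 49 48 49 50 50 48 48 48 49 17 54 73 122 121
156 48 64 61 63 62 63 63 63 62 64 70 69 57 50 49 49 47 50 50 48 48 48 34 46 49 49 49 48 48 32 74 72 138 132
159 40 62 62 59 60 64 63 62 63 64 70 70 62 49 48 49 50 48 49 45 64 66 65 66 63 
[... 859 characters left out ...]
48 49 49 47 48 48 48 49 48 48 113 77 133
186 56 52 50 38 51 58 55 80 85 89 74 109 105 105 49 48 89 88 90 47 49 49 49 49 50 48 48 49 48 48 48 53 73 140
189 60 62 60 63 51 39 48 48 31 54 47 57 53 79 81 50 95 89 88 43 50 49 50 50 49 49 49 50 48 44 49 46 75 77
192 10 32 118 10 39 75 54 6 24 43 127 62 47 48 50 49 45 43 95 94 44 46 53 51 53 38 33 35 27 26 25 27 76 73
195 29 65 120 80 97 117 109 42 10 53 72 71 63 106 103 105 35 53 51 28 24 25 25 28 23 50 59 68 73 73 73 72 71 69
198 22 115 126 98 59 65 72 71 64 60 67 78 24 27 29 22 34 45 63 61 120 68 68 68 67 65 64 64 64 63 66 64 63 62
201 85 54 41 44 19 26 54 48 134 87 73 72 75 74 66 72 122 122 62 117 127 63 69 70 68 67 67 66 66 66 66 64 63 65
None
```

The gray map shows a flat disc with a dark centre at top (363,166), about 20 px across, inside the grey tray: the large pad is delivered. Bring the sieve back level.

```bash
python3 -m inch '[0,0,0,0,0.105,0.113,255,0,0,0,0,0.199,0.237,255,0,0,0,0,0.28,0.369,255,0,0,0,0,0.348,0.508,255,0,0,0,0,0.401,0.654,255,0,0,0,0,0.439,0.804,255,0,0,0,0,0.462,0.957,255,0,0,0,0,0.462,0.957,255]'; python3 -m inch '[0,0,0,0,0.008,0.155,255,0,0,0,0,0.008,0.155,255,0,0,0,0,0.008,0.155,255,0,0,0,0,0.008,0.155,255]'
python3 - <<'E'
from h import *
b=env.snapshot('side');cv2.imwrite('pics/a10.png',b)
# level check: near wall / spout edges against the first picture, displacement by template matching
o=cv2.imread('pics/side0.png')
for (x,y) in((395,240),(428,218),(322,192),(355,172)):
    t=o[y-9:y+10,x-12:x+13];r=cv2.matchTemplate(b[y-19:y+20,x-22:x+23],t,cv2.TM_CCOEFF_NORMED);_,v,_,l=cv2.minMaxLoc(r);print((x,y),"shift",l[0]-10,l[1]-10,round(v,2))
E
```

```text
time: 41.65
tcp_pos: [633.5, 199.5, 163.9]
orientation: [0.0, -0.055, 0.998, 0.0]
wrist_force: [6.7, 6.5, -1.1]
gripper_width: 0.143
finger_force: 30.0
time: 42.15
tcp_pos: [633.5, 200.7, 149.3]
orientation: [0.0, -0.056, 0.998, 0.001]
wrist_force: [7.4, 9.4, -1.7]
gripper_width: 0.141
finger_force: 30.0
(395, 240) shift 0 0 0.93
(428, 218) shift 0 0 0.99
(322, 192) shift 0 0 0.79
(355, 172) shift 0 0 0.87
```

```bash
python3 -m inch '[0,0,0,0,0,0,168,0,0,0,0,0,0,168,0,0,0,0,0,0,168,0,0,0,0,0,0,168]'; python3 -m inch '[0,0,0,0,0,-0.3,168,0,0,0,0,0,-0.6,168,0,0,0,0,0,-1,168,0,0,0,0,0,-1,168]'; python3 -m inch '[0,0,0.9,0.8,-0.9,-0.3,168,0,0,0.9,0.8,-0.9,-0.3,168,0,0,0.9,0.8,-0.9,-0.3,168,0,0,0.9,0.8,-0.9,-0.3,168,0,0,0.9,0.8,-0.9,-0.3,168,0,0,0.9,0.8,-0.9,-0.3,168,0,0,0.9,0.8,-0.9,-0.3,168,0,0,0.9,0.8,-0.9,-0.3,168]'; python3 -c "
from h import *
go([548,-15.5,265],6.4)"
```

```text
time: 42.7
tcp_pos: [633.3, 198.8, 149.5]
orientation: [-0.0, -0.055, 0.998, -0.0]
wrist_force: [0.6, 0.6, -1.2]
gripper_width: 0.338
finger_force: 0.0
time: 43.2
tcp_pos: [634.7, 199.2, 252.8]
orientation: [0.002, -0.055, 0.998, 0.001]
wrist_force: [-0.3, -0.1, -0.2]
gripper_width: 0.344
finger_force: 0.0
time: 44.2
tcp_pos: [563.5, 100.7, 278.9]
orientation: [-0.0, 0.609, 0.793, -0.0]
wrist_force: [-0.2, 0.6, 0.1]
gripper_width: 0.345
finger_force: 0.0
turn [-0.001  0.     0.096] shift [-1.082 -0.451  0.14 ]
```

```bash
python3 -m inch '[0,0,0.096,-0.98,-0.4,0.1,168,0,0,0.096,-0.98,-0.4,0.1,168,0,0,0.096,-0.98,-0.4,0.1,168,0,0,0.096,-0.98,-0.4,0.1,168,0,0,0.096,-0.98,-0.4,0.1,168]'; python3 -c "
from h import *
go([548,-15.5,187],6.4)"
```

```text
time: 44.82
tcp_pos: [551.2, -3.2, 269.4]
orientation: [-0.0, 0.664, 0.748, -0.0]
wrist_force: [0.3, -0.5, 0.4]
gripper_width: 0.344
finger_force: 0.0
turn [-0.    -0.     0.004] shift [-0.118 -0.046  0.824]
```

```bash
python3 -m inch '[0,0,0.004,-0.118,-0.046,0,168,0,0,0.004,-0.118,-0.046,0.3,168,0,0,0.004,-0.118,-0.046,0.5,168,0,0,0.004,-0.118,-0.046,0.7,168,0,0,0.004,-0.118,-0.046,0.82,168,0,0,0.004,-0.118,-0.046,0.82,168]'; python3 -m inch '[0,0,0,0,0,0,255,0,0,0,0,0,0,255,0,0,0,0,0,0,255,0,0,0,0,0,0,255]'; python3 -c "
from h import *
go([541.8,35.9,213.5],6.4)"
```

```text
time: 45.58
tcp_pos: [547.6, -16.9, 187.3]
orientation: [-0.0, 0.667, 0.745, -0.0]
wrist_force: [0.3, -1.2, -0.2]
gripper_width: 0.342
finger_force: 0.0
time: 46.08
tcp_pos: [549.1, -16.5, 188.7]
orientation: [0.001, 0.667, 0.745, 0.001]
wrist_force: [5.2, 1.2, -1.0]
gripper_width: 0.197
finger_force: 30.0
turn [ 0.002  0.    -0.001] shift [ 0.529 -0.014 -0.249]
```

```bash
python3 -m inch '[0,0,0,0.062,0,-0.074,255,0,0,0,0.133,0,-0.137,255,0,0,0,0.214,0,-0.189,255,0,0,0,0.301,0,-0.229,255,0,0,0,0.393,0,-0.255,255,0,0,0,0.457,-0.005,-0.264,255,0,0,0,0.525,-0.005,-0.268,255,0,0,0,0.525,-0.005,-0.268,255]'; python3 -m inch '[0,0,0,0,0,0,255,0,0,0,0,0,0,255]'; python3 -c "
from h import *
go([541.8,35.9,213.5],6.4)"
```

```text
time: 47.08
tcp_pos: [542.9, 36.0, 215.1]
orientation: [0.001, 0.667, 0.745, 0.001]
wrist_force: [9.7, -0.2, -8.6]
gripper_width: 0.197
finger_force: 30.0
time: 47.32
tcp_pos: [542.9, 35.7, 215.1]
orientation: [0.001, 0.667, 0.745, 0.001]
wrist_force: [10.7, 0.2, -7.1]
gripper_width: 0.193
finger_force: 30.0
turn [ 0.002  0.    -0.001] shift [ 0.004 -0.011  0.016]
```

Same TCP as at the first grip (543.0,35.9). Release, lift and check the lever numerically against the first picture.

```bash
python3 -m inch '[0,0,0,0,0,0,168,0,0,0,0,0,0,168,0,0,0,0,0,0,168]'; python3 -m inch '[0,0,0,0,0,-0.4,168,0,0,0,0,0,-0.9,168,0,0,0,0,0,-0.9,168]'; python3 -m inch '[0,0,0,1,-0.6,-0.1,168,0,0,0,1,-0.6,-0.1,168,0,0,0,1,-0.6,-0.1,168,0,0,0,1,-0.6,-0.1,168]';python3 - <<'E'
from h import *
o=cv2.imread('pics/side0.png');b=env.snapshot('side');t=env.snapshot('top');cv2.imwrite('pics/a11.png',b);cv2.imwrite('pics/b11.png',t)
def ball(im):
    m=(im[185:230,320:362].max(2)<35).astype(np.uint8);k,l,st,ce=cv2.connectedComponentsWithStats(m)
    return [(int(s[4]),np.round(c+[320,185],1).tolist()) for s,c in zip(st[1:],ce[1:]) if s[4]>12]
print(ball(o),ball(b))
for (x,y) in((395,240),(428,218),(322,192)):
    q=o[y-9:y+10,x-12:x+13];r=cv2.matchTemplate(b[y-19:y+20,x-22:x+23],q,cv2.TM_CCOEFF_NORMED);_,v,_,l=cv2.minMaxLoc(r);print((x,y),l[0]-10,l[1]-10,round(v,2))
# bystanders and large pad
for n,im,ref,pts in(("side",b,'pics/side0.png',((305,292),(262,185),(470,430))),("top",t,'pics/top0.png',((315,248),(465,220),(165,205)))):
    r0=cv2.imread(ref)
    for x,y in pts:
        q=r0[y-14:y+15,x-20:x+21];r=cv2.matchTemplate(im[y-22:y+23,x-28:x+29],q,cv2.TM_CCOEFF_NORMED);_,v,_,l=cv2.minMaxLoc(r);print(n,(x,y),l[0]-8,l[1]-8,round(v,2))
g=cv2.cvtColor(t,cv2.COLOR_BGR2GRAY);print([g[r,345:384:3].tolist() for r in (156,162,166,172,178)])
E
```

```text
time: 47.7
tcp_pos: [541.6, 35.5, 214.7]
orientation: [0.0, 0.667, 0.745, 0.0]
wrist_force: [-0.6, 0.2, 0.8]
gripper_width: 0.338
finger_force: 0.0
time: 48.08
tcp_pos: [542.9, 35.4, 307.8]
orientation: [0.001, 0.667, 0.745, 0.002]
wrist_force: [0.1, -0.8, -1.2]
gripper_width: 0.339
finger_force: 0.0
time: 48.58
tcp_pos: [471.1, 127.9, 314.1]
orientation: [-0.0, 0.667, 0.745, -0.0]
wrist_force: [0.1, -0.5, -0.7]
gripper_width: 0.338
finger_force: 0.0
[(39, [334.0, 201.0])] [(41, [334.1, 201.0])]
(395, 240) 0 0 0.97
(428, 218) 0 0 0.99
(322, 192) 0 0 0.99
side (305, 292) 0 0 0.98
side (262, 185) 0 0 1.0
side (470, 430) 0 0 0.98
top (315, 248) 0 0 0.52
top (465, 220) 0 0 0.92
top (165, 205) 0 0 1.0
[[138, 87, 47, 45, 46, 43, 45, 42, 87, 82, 82, 82, 83], [141, 143, 46, 62, 62, 65, 66, 117, 110, 36, 83, 82, 82], [141, 142, 43, 64, 62, 23, 29, 80, 108, 72, 48, 83, 81], [141, 143, 37, 36, 63, 62, 61, 59, 115, 41, 86, 83, 83], [153, 82, 50, 46, 47, 45, 45, 45, 45, 85, 85, 84, 84]]
```

The ball is back where it started, the sieve is level, the bystanders haven't moved and the large pad is in the grey tray. Handing in.

```bash
python3 -c "
from workcell import env
print(env.sign_off())"
```

```text
the job is handed in; nothing more can be done
None
```

The job is handed in: all three small pads are in the green tray, the one large pad is in the grey tray, the sieve is back level with the collar locked, and the spring clip and both hand screws show no movement in the pictures.

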